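# Ready the jeweller's balance for weighing

### The job

Get the jeweller's balance ready to weigh in the dish that already stands on its pan: with the fingertips, lightly press the round power key, then the square unit key next to it, then the long tare bar, letting each key come back up before the next. Leave the other square key unpressed, keep off the pan and its dish, lift or shove nothing, and finish clear with all the keys up.

Things in the scene. Friction and masses are not known exactly. Their poses are not given: they have to be found in the camera images.
- scale: white bench balance, 260 mm deep (x) by 210 mm wide (y), loose on rubber feet, 1.4 to 2.3 kg; over 25 N of push overloads it. Origin: centre of its underside; x points from its front (key panel) to its back (pan), y to its left seen by the user in front, z up. The panel slopes 12 degrees (0.21 rad), from about 36 mm high in front to 60 mm behind; a flush display lies behind the keys.
- pan: round steel weighing pan, 130 mm across, fixed to the balance. Origin: centre of its top face, 74 mm above the bench, 55 mm behind (+x of) the balance's origin. Not to be touched: the balance must read the dish alone.
- dish: shallow round aluminium weighing dish, 84 mm across and 20 mm high, loose on the pan, within 8 mm of its centre; its rim is 94 mm above the bench. Origin: centre of its underside.
- power_key_top (a point): centre of the top of the round power key, 20 mm across, the leftmost (+y) of four grey keys in one straight row across the lower part of the panel, 50 mm above the bench. Its z is the panel's normal (12 degrees from vertical, leaning to the front), x up the slope, y along the row to the left. All key tops stand 7 mm proud of the panel.
- unit_key_top (a point): centre of the top of the square unit key, 18 x 18 mm, the second from the left, 40 mm to the right (-y) of the round key. Axes as the power key's.
- count_key_top (a point): centre of the top of the other square key (piece counting), 18 x 18 mm, the third from the left, 40 mm to the right of the unit key. Not to be pressed. Axes as the power key's.
- tare_key_top (a point): centre of the top of the long tare bar, 18 mm up the slope by 46 mm along the row, the rightmost key, 58 mm to the right of the count key. Axes as the power key's.
- power_key (a joint): how far the power key is pushed in along the panel's normal, 0 (up) to 0.005 m (bottomed). A spring raises it: 1.5 N to start it moving, 3.5 N at 2 mm, 6.5 N to bottom it. It registers when more than 2 mm in for at least 0.1 s while the other keys are up.
- unit_key (a joint): the same for the unit key
- count_key (a joint): the same for the count key, which stays up
- tare_key (a joint): the same for the tare bar
- weight: knobbed steel 200 g check weight, 30 mm across, 51 mm high, upright to the left of the balance. Origin: centre of its underside.
- ring: plain finger ring, 23 mm across, 6 mm high, lying flat to the right of the balance. Origin: centre of its underside.
- tweezers: steel tweezers, 150 mm long, 9 mm high, lying about parallel to the key row, about 45 mm in front of the balance's front edge. Origin: about its middle, underside; x along its length.
- hammer: bench hammer with a wooden handle, 260 mm long, lying on the left part of the bench. Origin: under the middle of its length; x along the handle to the head.
- pliers: pliers with black handles, 170 mm long, 15 mm high, lying on the left part of the bench. Origin: about the middle of their length, underside; x along them to the jaws.
- bench_block: square steel bench block, 100 x 100 x 22 mm, on the right part of the bench. Origin: centre of its underside.
- bowl: white bowl, 130 mm across, 50 mm high, on the right part of the bench. Origin: centre of its underside.
Things that resemble listed ones, but are neither listed nor needed, are in the scene too. What is shaped like the dish but blue or purple is not meant.

How it is judged:
By the outcome, as a careful person would: the job done as asked, in the order asked, and still so for the second after the job is handed in, with the robot touching nothing.
It also fails if it takes over 40 s, if anything falls off the work surface, if the arm or the gripper's body presses on something with over 40 N, if the wrist force passes 120 N, or if a joint passes its speed limit or range.

### The arm

A 6-joint arm with a two-finger parallel gripper is mounted at the origin on the work surface. World frame = base frame: x ahead of the robot, y to its left, z up, the work surface at z = 0. Lengths are in m, angles in rad, forces in N, time in s.
With the tool pointing down it reaches from about 0.35 to 0.975 m from the base axis. Payload 4.9 kg.
Tool frame: the origin (TCP) lies at the very end of the fingers, on their centre line; the grasp point (between the pads) lies 19 mm behind it; z points along the fingers, y is the line along which they close (so a half turn about z gives the same grasp; the last joint's range is limited). The gripper opens to 85 mm and grips with 20 to 120 N. Pads are 22 mm wide; open, the fingers measure 114 mm over their backs; the gripper's body (76 mm by 85 mm) begins 54 mm behind the grasp point. The pads swing forward as they close: fully open they stand 13 mm farther back than shut.
Start: joints at [-1.403, 0.053, 1.613, -0, 1.476, -0.119], TCP at [0.177, -0.599, 0.231] pointing down, gripper open.
Joint ranges: [-3.01, 3.01], [-1.01, 2.22], [0.06, 2.58], [-1.02, 4.17], [0.09, 2.62], [-3.14, 3.14]. Speed limits (rad/s): [2.57, 2.57, 3.14, 3.14, 3.14, 3.14].

### API

Orientations are given as a unit quaternion [w, x, y, z].
In Python, from plant import manip gives the robot as it stands.
- The arm moves only by the shell command python3 -m pendant 'ROWS'. ROWS is JSON, a list of rows, each a list of 3 entries, a list of its own where there are three numbers: the opening, from 0 (shut) to 1 (fully open), then the shift along the tool's x, y, z in units of 12 cm (1.0 is 12 cm), then the turn about the tool's z in units of pi rad (1.0 is pi rad). In form: [[gripper, [dx, dy, dz], roll], ...]. A call has 1 to 10 rows; each row is the pose to reach, as a shift and turn from the pose commanded when the call began, along the tool's axes at that moment, turning the shorter way round; what a row does not reach only later rows make up. A row lasts 1/10 s, in which the tool goes at most 50 mm and 8.59 degrees, less where a joint would pass 70% of its speed; a pose out of reach is approached as far as the arm can. A call with a number of a shift or a turn outside -1 to 1 is refused whole. A call with a gripper value outside its range is refused whole. The fingers move at their own pace and stop on an object; the grip force is fixed at half the most. Time passes only in rows, so rows that repeat a pose let the fingers close. It gives the time, the measured TCP pose, the force, the opening and the grip force at its end, in the units of the state.
- manip.state(): the state, without advancing time (a new reading comes with each control period).
- manip.grab_frame(name): name is "scene" or "top" or "wrist"; returns a dict with "img" (400x640x3 uint8, red, green, blue), "fx", "fy", "cx", "cy" (pixels), "eye" and "rotation" of the camera in the world; the wrist camera has in their place "tool_from_camera" (4x4, takes a point from camera to tool coordinates, whose origin is the TCP and whose axes are the flange's). Camera axes: x right, y down, z forward; pixel columns grow to the right and rows downward; lengths in m; the calibration is good to about 2 mm. A picture is of the moment at which its call begins: read the wrist's pose just before it. There is no depth.
- manip.job_done(): hands the job in; it is judged then, once.
The state is a dict: "time": time; "joint_pos": joint angles; "joint_vel": joint speeds; "joint_efforts": joint torques, N m; "tool_pos": TCP position; "tool_rot": TCP orientation; "contact_force": force on the tool from outside, world axes, zero at the start; "ft_torque": the same for the moment, N m; "gripper_width": opening from 0.0 (shut) to 1.0 (fully open); "grasp_force": force on a finger pad.
Only numpy, scipy, OpenCV 4.12 (cv2) and the standard library are available. Lean on these libraries where they do the work, as an engineer would, in place of code of your own. Each camera call takes 0.05 s, during which the arm holds its last target. There are 200 camera calls.

## Working session

There is one attempt and no reset: what is moved stays moved. The work goes in short steps, Python scripts to look and compute and a shell command to move; the robot and the scene stay as the last step left them, time stands still between calls to the robot, and variables do not carry over. Pictures are saved under pics/ and viewed, at most 10 in all, crops included, and the job is handed in when it is done.

```bash
mkdir -p pics; ls; python3 - <<'E'
from plant import manip
import cv2,pickle
s=manip.state();print(s)
for n in("scene","top","wrist"):
    f=manip.grab_frame(n);pickle.dump((s,f),open(f"pics/{n}.pkl","wb"));cv2.imwrite(f"pics/{n}.png",f["img"][:,:,::-1])
    print(n,{k:v for k,v in f.items() if k!="img"})
E
```

```text
pics
{'time': 0.0, 'joint_pos': array([-1.40298426e+00,  5.33511897e-02,  1.61425535e+00, -5.96020854e-06,
        1.47600701e+00, -1.18966462e-01]), 'joint_vel': array([ 0.00095191, -0.00080344,  0.00136301,  0.0001573 ,  0.00063292,
        0.00229329]), 'joint_efforts': array([-8.93162123e-04, -3.93686235e+01, -3.70179391e+01, -2.49434142e-04,
        6.94626564e-03, -7.35982326e-06]), 'tool_pos': array([ 0.17670641, -0.59886525,  0.23008962]), 'tool_rot': array([-1.01007325e-03,  9.89736816e-01,  1.42898618e-01, -2.76410476e-05]), 'contact_force': array([ 0.95533849,  0.13361326, -0.57642616]), 'ft_torque': array([ 0.04450898, -0.02708478, -0.02116919]), 'grasp_force': 0.0, 'gripper_width': 0.9991482503986501}
scene {'fx': 488.9501408167569, 'fy': 488.9501408167569, 'cx': 318.75955241256474, 'cy': 203.74207536382983, 'eye': array([ 1.5570351 , -0.52762678,  0.90163446]), 'rotation': array([-0.39112279,  0.78967446,  0.4189972 , -0.2188117 ])}
top {'fx': 397.71323749490193, 'fy': 397.71323749490193, 'cx': 329.31392610450087, 'cy': 195.4136589524776, 'eye': array([0.41033831, 0.09071862, 1.18697491]), 'rotation': array([-0.05956149,  0.71287644, -0.69502293,  0.07212998])}
wrist {'fx': 310.23477975141276, 'fy': 310.23477975141276, 'cx': 317.5488469614538, 'cy': 202.12023595862652, 'tool_from_camera': array([[ 6.37226876e-04, -9.44217950e-01, -3.29320599e-01,
         8.49892048e-02],
       [ 9.99999729e-01,  7.23427847e-04, -1.39216482e-04,
         1.03871627e-03],
       [ 3.69690393e-04, -3.29320421e-01,  9.44218155e-01,
        -1.43912187e-01],
       [ 0.00000000e+00,  0.00000000e+00,  0.00000000e+00,
         1.00000000e+00]])}
```

View pics/top.png

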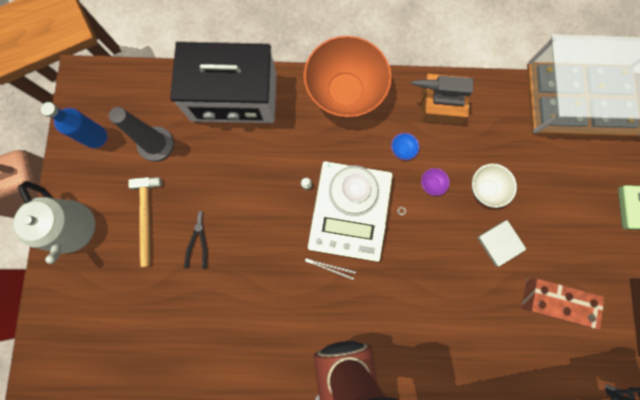

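View pics/scene.png

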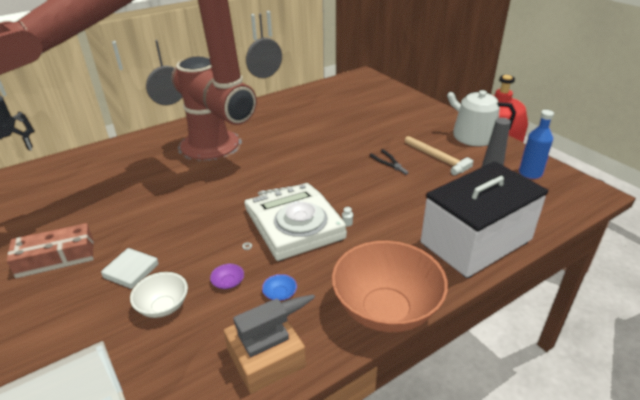

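The top view shows the balance around pixel (350,211), with its keys on the near side at about (320,242), (334,245), (347,248) and (367,252). I'll measure them by mask.

```bash
cat >h.py <<'E'
import numpy as np,cv2,pickle
from scipy.spatial.transform import Rotation as R
def rq(q): return R.from_quat(q,scalar_first=True).as_matrix()
def cam(s,f):
    if "eye" in f: return f["eye"],rq(f["rotation"])
    T=f["tool_from_camera"];A=rq(s["tool_rot"]);return s["tool_pos"]+A@T[:3,3],A@T[:3,:3]
def ray(s,f,u,v,z):
    e,A=cam(s,f);d=A@np.array([(u-f["cx"])/f["fx"],(v-f["cy"])/f["fy"],1]);return e+d*(z-e[2])/d[2]
E
python3 - <<'E'
from h import *
s,f=pickle.load(open("pics/top.pkl","rb"));im=f["img"]
hsv=cv2.cvtColor(im,cv2.COLOR_RGB2HSV)
sub=np.zeros(im.shape[:2],np.uint8);sub[155:270,300:400]=1
m=((hsv[:,:,1]<70)&(hsv[:,:,2]>120)).astype(np.uint8)*sub
m=cv2.morphologyEx(m,cv2.MORPH_OPEN,np.ones((3,3)))
c=max(cv2.findContours(m,0,2)[0],key=cv2.contourArea)
r=cv2.minAreaRect(c);print(r)
b=cv2.boxPoints(r)
for p in b:print(p,ray(s,f,*p,.05))
cv2.imwrite("pics/c.png",cv2.resize(im[155:275,295:405,::-1],None,fx=5,fy=5,interpolation=2))
g=cv2.cvtColor(im,cv2.COLOR_RGB2GRAY).astype(int)
hull=cv2.convexHull(c);inn=np.zeros_like(m);cv2.fillPoly(inn,[hull],1);inn=cv2.erode(inn,np.ones((5,5)))
inn[:235]=0
k=((g<190)&(inn>0)).astype(np.uint8)
n,l,st,ce=cv2.connectedComponentsWithStats(k)
for i in range(1,n):print(st[i],ce[i],ray(s,f,*ce[i],.05))
E
```

```text
((350.4864501953125, 210.58108520507812), (73.81513214111328, 91.40582275390625), 9.462323188781738)
[306.56754 249.59459] [0.46721071 0.13373738 0.05      ]
[321.59457 159.43245] [0.73284742 0.09834434 0.05      ]
[394.40536 171.56758] [ 0.70203481 -0.11753428  0.05      ]
[379.37833 261.72974] [ 0.43822124 -0.07308324  0.05      ]
[343 235  30   5  66] [360.93939394 236.66666667] [ 0.50765947 -0.02024127  0.05      ]
[347 247   1   1   1] [347. 247.] [0.47733877 0.01918792 0.05      ]
[367 251   6   2  10] [369.9 251.4] [ 0.46653005 -0.04609418  0.05      ]
```

View pics/c.png

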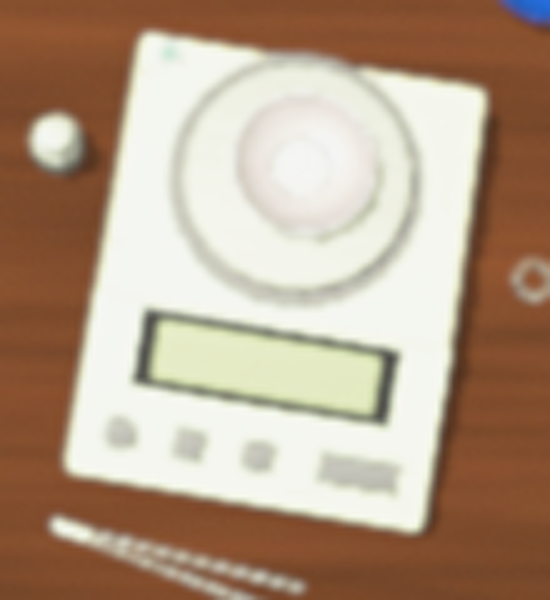

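The crop shows the four grey keys at full-image pixels of about (319.2,241.4), (333,244), (346.6,246.4) and (367,249.6), and the balance is yawed about -8°. I'll move above the keys, shut the fingers, and refine with the wrist camera.

```bash
python3 - <<'E'
from h import *
s,f=pickle.load(open("pics/top.pkl","rb"))
P=[ray(s,f,u,v,.05)[:2] for u,v in((319.2,241.4),(333,244),(346.6,246.4),(367,249.6))]
for p in P:print(p)
d=P[0]-P[3];print(np.hypot(*d),np.degrees(np.arctan2(-d[0],d[1])))
E
python3 -m pendant '[[0,[0.76,-0.87,0],0],[0,[0.76,-0.87,0],0],[0,[0.76,-0.87,0],0],[0,[0.76,-0.87,0],0]]'
python3 -m pendant '[[0,[0.76,-0.87,0],0],[0,[0.76,-0.87,0],0],[0,[0.76,-0.87,0],0],[0,[0.76,-0.87,0],0]]'
```

```text
[0.49121853 0.09861557]
[0.48483318 0.0591747 ]
[0.47900531 0.02035205]
[ 0.47140079 -0.03781276]
0.13786019038591366 -8.265044433564768
time: 0.55
tool_pos: [0.2363, -0.47, 0.2306]
tool_rot: [-0.001, 0.989, 0.145, 0.0]
contact_force: [-0.2, -0.7, -0.7]
gripper_width: 0.329
grasp_force: 0.0
time: 0.95
tool_pos: [0.2939, -0.3449, 0.2312]
tool_rot: [-0.0, 0.989, 0.145, 0.0]
contact_force: [0.3, -1.6, 0.3]
gripper_width: -0.0
grasp_force: 0.0
```

```bash

python3 -m pendant '[[0,[0.76,-0.87,0],0],[0,[0.76,-0.87,0],0],[0,[0.76,-0.87,0],0],[0,[0.76,-0.87,0],0]]' >/dev/null
python3 -m pendant '[[0,[0.76,-0.87,0],0],[0,[0.76,-0.87,0],0],[0,[0.76,-0.87,0],0],[0,[0.76,-0.87,0],0]]'>/dev/null
python3 -m pendant '[[0,[0.76,-0.87,0.4],0.05],[0,[0.76,-0.87,0.4],0.09],[0,[0.76,-0.87,0.4],0.136],[0,[0.76,-0.87,0.4],0.136],[0,[0.76,-0.87,0.4],0.136],[0,[0.76,-0.87,0.4],0.136]]'
python3 - <<'E'
from plant import manip
from h import *
s=manip.state();f=manip.grab_frame("wrist");pickle.dump((s,f),open("pics/w1.pkl","wb"))
cv2.imwrite("pics/w1.png",f["img"][:,:,::-1]);print(s["tool_pos"],s["tool_rot"],s["contact_force"])
e,A=cam(s,f)
for p in((.4912,.0986),(.4848,.0592),(.479,.0204),(.4714,-.0378)):
    c=A.T@(np.array([*p,.05])-e);print(c[0]/c[2]*f["fx"]+f["cx"],c[1]/c[2]*f["fy"]+f["cy"])
E
```

```text
time: 2.35
tool_pos: [0.4667, 0.0287, 0.1831]
tool_rot: [0.0, 0.998, -0.07, -0.0]
contact_force: [-1.2, 0.1, 1.3]
gripper_width: -0.002
grasp_force: 0.0
[0.46674235 0.02874489 0.18312884] [ 4.97598485e-04  9.97529528e-01 -7.02457559e-02 -3.57620060e-04] [-1.19999817  0.14973417  1.25989101]
237.312902469792 175.61691785580047
280.8201709126679 176.49479792252876
323.49774486209344 176.8323669711898
387.352482378583 176.18823519342718
```

View pics/w1.png

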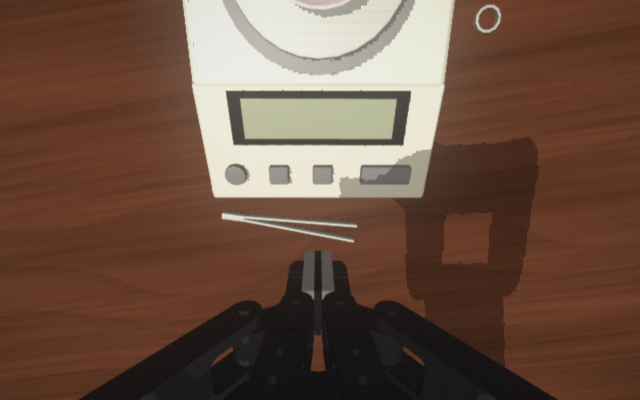

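The wrist view has the power key at (236,174), unit at (279,174), count at (322,174) and the tare bar at (386,175). That is within 2 px of the top-view prediction. Next I go above the power key, aiming 3 mm downslope.

```bash
python3 -m pendant '[[0,[0.1,-0.61,0],0],[0,[0.1,-0.61,0.3],0],[0,[0.1,-0.61,0.6],0],[0,[0.1,-0.61,0.9],0],[0,[0.1,-0.61,0.95],0],[0,[0.1,-0.61,0.95],0],[0,[0.1,-0.61,0.95],0]]'
```

```text
time: 3.1
tool_pos: [0.4904, 0.1003, 0.0717]
tool_rot: [-0.0, 0.997, -0.071, 0.002]
contact_force: [-0.3, 0.6, 0.1]
gripper_width: -0.0
grasp_force: 0.0
```

```bash
python3 -m pendant '[[0,[0,0,0.07],0],[0,[0,0,0.14],0],[0,[0,0,0.14],0],[0,[0,0,0.14],0]]'; python3 -m pendant '[[0,[0,0,0.01],0],[0,[0,0,0.02],0],[0,[0,0,0.02],0]]';python3 -m pendant '[[0,[0,0,0.01],0],[0,[0,0,0.01],0]]'
```

```text
time: 3.5
tool_pos: [0.4884, 0.101, 0.0523]
tool_rot: [0.0, 0.998, -0.07, -0.0]
contact_force: [0.7, -0.2, 0.3]
gripper_width: 0.0
grasp_force: 0.0
time: 3.8
tool_pos: [0.489, 0.1011, 0.0505]
tool_rot: [-0.0, 0.998, -0.07, 0.0]
contact_force: [1.0, 0.4, 2.5]
gripper_width: -0.002
grasp_force: 0.9
time: 4.0
tool_pos: [0.4892, 0.1011, 0.0494]
tool_rot: [-0.0, 0.998, -0.07, 0.001]
contact_force: [0.3, -0.8, 2.6]
gripper_width: 0.001
grasp_force: 1.4
```

```bash
python3 -m pendant '[[0,[0,0,0.008],0],[0,[0,0,0.015],0],[0,[0,0,0.015],0],[0,[0,0,0.015],0]]'; python3 -m pendant '[[0,[0,0,0],0]]'
```

```text
time: 4.4
tool_pos: [0.4895, 0.101, 0.0478]
tool_rot: [-0.0, 0.998, -0.07, 0.001]
contact_force: [2.1, 0.8, 4.8]
gripper_width: -0.0
grasp_force: 2.2
time: 4.5
tool_pos: [0.4895, 0.101, 0.0477]
tool_rot: [-0.0, 0.998, -0.07, 0.001]
contact_force: [3.1, -0.6, 5.0]
gripper_width: -0.001
grasp_force: 2.2
```

Power is pressed about 3.5 mm at 5 N. Lift clear and go to the unit key.

```bash
python3 -m pendant '[[0,[0,0,-0.1],0],[0,[0,0,-0.2],0],[0,[0,0,-0.2],0],[0,[0,0.2,-0.2],0],[0,[0,0.345,-0.2],0],[0,[0,0.345,-0.2],0],[0,[0,0.345,-0.12],0],[0,[0,0.345,-0.05],0],[0,[0,0.345,-0.05],0],[0,[0,0.345,-0.05],0]]'
```

```text
time: 5.5
tool_pos: [0.4823, 0.0605, 0.0523]
tool_rot: [-0.0, 0.998, -0.07, -0.001]
contact_force: [-0.6, -0.4, -0.1]
gripper_width: 0.003
grasp_force: 0.0
```

```bash
python3 - <<'E'
from plant import manip
from h import *
s=manip.state();f=manip.grab_frame("wrist")
cv2.imwrite("pics/w2.png",f["img"][:,:,::-1]);print(s["tool_pos"],s["contact_force"])
E
```

```text
[0.48227307 0.06049993 0.05229594] [-0.59776454 -0.35678162 -0.05403644]
```

View pics/w2.png

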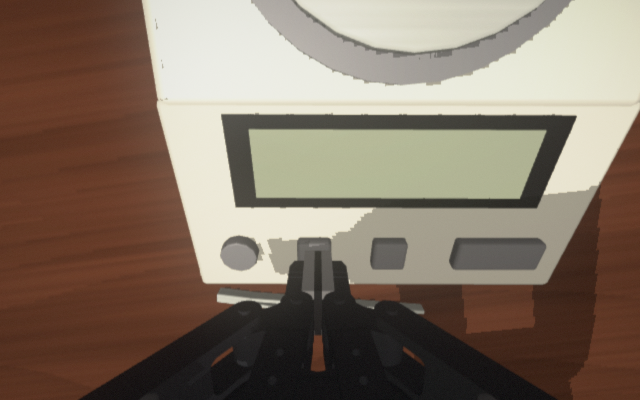

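The wrist view shows the fingertip centred on the unit key at (316,245). The power key at (240,252) is up again, and the count key at (389,253) is clear. Press the unit key.

```bash
python3 -m pendant '[[0,[0,0,0.01],0],[0,[0,0,0.02],0],[0,[0,0,0.03],0],[0,[0,0,0.038],0],[0,[0,0,0.038],0],[0,[0,0,0.038],0]]'; python3 -m pendant '[[0,[0,0,0],0]]'
```

```text
time: 6.15
tool_pos: [0.4834, 0.0601, 0.0491]
tool_rot: [-0.0, 0.998, -0.07, 0.001]
contact_force: [1.2, 0.9, 2.7]
gripper_width: -0.005
grasp_force: 1.5
time: 6.25
tool_pos: [0.4834, 0.0601, 0.0491]
tool_rot: [-0.0, 0.998, -0.07, 0.001]
contact_force: [1.0, 0.9, 2.6]
gripper_width: 0.001
grasp_force: 1.6
```

```bash
python3 -m pendant '[[0,[0,0,0.01],0],[0,[0,0,0.018],0],[0,[0,0,0.018],0],[0,[0,0,0.018],0]]'; python3 -m pendant '[[0,[0,0,0],0]]'
```

```text
time: 6.65
tool_pos: [0.4838, 0.06, 0.0471]
tool_rot: [-0.0, 0.998, -0.07, 0.001]
contact_force: [0.5, -0.0, 5.5]
gripper_width: 0.001
grasp_force: 2.5
time: 6.75
tool_pos: [0.4838, 0.06, 0.0471]
tool_rot: [-0.0, 0.998, -0.07, 0.001]
contact_force: [1.9, 0.7, 6.2]
gripper_width: -0.003
grasp_force: 2.5
```

Unit is pressed about 4 mm at roughly 5.5–6 N. Lift, pass high over the count key, and go to tare.

```bash
python3 -m pendant '[[0,[0,0,-0.12],0],[0,[0,0,-0.25],0],[0,[0,0,-0.25],0],[0,[0,0.4,-0.25],0],[0,[0,0.815,-0.25],0],[0,[0,0.815,-0.25],0],[0,[0,0.815,-0.25],0],[0,[0,0.815,-0.12],0],[0,[0,0.815,-0.05],0],[0,[0,0.815,-0.05],0]]'; python3 -m pendant '[[0,[0,0,0.02],0],[0,[0,0,0.03],0],[0,[0,0,0.04],0],[0,[0,0,0.04],0],[0,[0,0,0.04],0]]'
```

```text
time: 7.75
tool_pos: [0.4678, -0.0355, 0.0507]
tool_rot: [-0.0, 0.998, -0.069, -0.002]
contact_force: [-1.0, 0.2, -0.2]
gripper_width: -0.001
grasp_force: 0.1
time: 8.25
tool_pos: [0.4694, -0.0366, 0.048]
tool_rot: [-0.0, 0.998, -0.07, 0.0]
contact_force: [-2.1, 3.7, 3.1]
gripper_width: 0.002
grasp_force: 2.0
```

```bash
python3 -m pendant '[[0,[0,0,0.008],0],[0,[0,0,0.012],0],[0,[0,0,0.012],0],[0,[0,0,0.012],0]]'; python3 -m pendant '[[0,[0,0,0],0]]'
```

```text
time: 8.65
tool_pos: [0.4697, -0.0367, 0.0466]
tool_rot: [-0.0, 0.998, -0.07, 0.001]
contact_force: [-1.4, 3.7, 5.0]
gripper_width: -0.003
grasp_force: 2.7
time: 8.75
tool_pos: [0.4697, -0.0367, 0.0466]
tool_rot: [-0.0, 0.998, -0.07, 0.001]
contact_force: [-0.7, 4.1, 6.1]
gripper_width: 0.004
grasp_force: 2.7
```

Tare is pressed to about 4 mm. Lift clear and check.

```bash
python3 -m pendant '[[0,[0,0,-0.1],0],[0,[0,0,-0.3],0],[0,[0,0,-0.6],0],[0,[0,0,-1],0],[0,[0,0,-1],0],[0,[0,0,-1],0],[0,[0,0,-1],0],[0,[0,0,-1],0]]'
python3 - <<'E'
from plant import manip
from h import *
f=manip.grab_frame("wrist");cv2.imwrite("pics/w3.png",f["img"][:,:,::-1])
E
```

```text
time: 9.55
tool_pos: [0.468, -0.0368, 0.1643]
tool_rot: [-0.0, 0.998, -0.07, -0.002]
contact_force: [0.7, 0.6, -0.5]
gripper_width: 0.002
grasp_force: 0.0
```

View pics/w3.png

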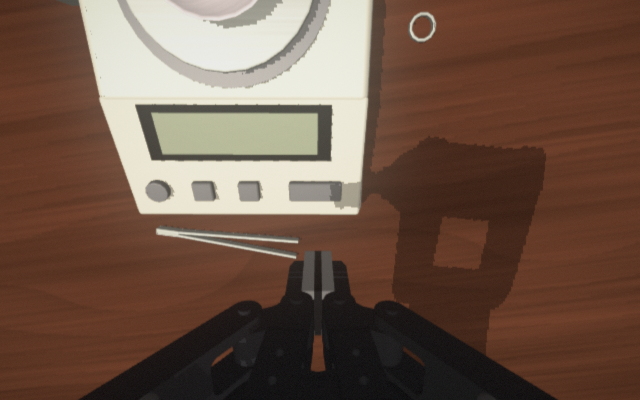

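The picture shows all four keys up, at about (158,190), (203,190), (249,190) and (315,190). The balance, dish and tweezers are in place and the gripper is clear, so I'm handing in.

```bash
python3 -c "
from plant import manip
print(manip.job_done())"
```

```text
the job is handed in; nothing more can be done
None
```

I pressed power, unit and tare in that order, each about 3.5–4 mm in at around 5–6 N; the count key and pan were left alone, all keys are back up, the arm is clear, and the job was handed in (no verdict was returned).

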